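Cock the vial feeder's sprung pusher with the long pin and hold it

ROBOT

A 7-joint arm with a two-finger parallel gripper is mounted at the origin on the work surface. World frame = base frame: x ahead of the robot, y to its left, z up, the work surface at z = 0. Lengths are in m, angles in degrees, forces in N, time in s.
With the tool pointing down it reaches from about 0.375 to 0.925 m from the base axis. Payload 3.1 kg.
Tool frame: the origin (TCP) lies between the finger pads; the fingertips stand 14 mm ahead of it and the grasp point (between the pads) lies 5 mm behind it (bot.nose_length is the z of the fingertips in the tool frame, in m); z points along the fingers, y is the direction in which the jaws open and shut (so a half turn about z gives the same grasp; the last joint's range is limited). The gripper opens to 85 mm and grips with 20 to 120 N. Pads are 22 mm wide; open, the fingers measure 114 mm over their backs; the gripper's body (76 mm by 85 mm) begins 54 mm behind the grasp point. The pads swing forward as they close: fully open they stand 13 mm farther back than shut.
Start: joints at [-71.322, 21.939, 2.515, 91.553, -1.026, 66.532, -2.859], TCP at [0.267, 0.593, 0.215] pointing down, gripper open.
Joint ranges: [-149.38, 149.38], [-23.57, 123.04], [-84.95, 90], [0, 143.3], [-89.99, 269.99], [3.08, 112.72], [-163.45, 163.45]. Speed limits (degrees/s): [159.86, 159.86, 180, 180, 180, 180, 180].

INTERFACE

Orientations are given as a 3x3 rotation matrix whose columns are the frame's x, y, z axes.
In Python, from cell import bot, cams, nets gives the robot as it stands. The module is installed in compiled form; this text tells all that it offers.
- The arm moves only by the shell command python3 -m pendant 'ROWS' [OPENING] [FORCE]. ROWS is JSON, one flat list of numbers, 6 for each row, row after row: the shift along the tool's x, y, z in mm, then the turn, a rotation vector about the tool's x, y, z in degrees. In form: [x, y, z, wx, wy, wz, x, y, z, wx, wy, wz, ...]. A call has 1 to 5 rows; each row is the pose to reach, as a shift and turn from the pose commanded when the call began, along the tool's axes at that moment; what a row does not reach only later rows make up. A row lasts 1/8 s, in which the tool goes at most 62.5 mm and 10.7 degrees, less where a joint would pass 70% of its speed; a pose out of reach is approached as far as the arm can. A call with a gripper value outside its range is refused whole. OPENING is the finger opening in mm, from 0 to 85.4, set as the call begins (- or left out, the last holds). The fingers move at their own pace and stop on an object; FORCE is the grip in N (left out, the last holds). Time passes only in rows, so rows that repeat a pose let the fingers close. It gives the time, the measured TCP pose, the force and the opening at its end, in the units of the state.
- bot.observe(): the state, without advancing time (a new reading comes with each control period).
- cams.get_image(name): name is "side" or "top" or "wrist"; returns a dict with "img" (420x560x3 uint8, red, green, blue), "mtx" (3x3 intrinsics, pixels), "world_to_cam" (4x4, takes a point from world to camera coordinates). Camera axes: x right, y up, looking along -z (the intrinsics and any distortion apply to the point x, -y, -z); pixel columns grow to the right and rows downward; lengths in m; the calibration is good to about 2 mm. A picture is of the moment at which its call begins. There is no depth.
- bot.finish_job(): hands the job in, once; it reports no verdict.
Trained networks look in the newest picture that a camera, given by its name, has taken for a name from the list of things; names that differ only in an ending like _2 or _b are one class to them, and where a whole thing is asked for, a point or a joint stands for the part that bears it (a point fixed in the world has none). Each returns a list of dicts, best first, with "score" (0 to 1); they miss things now and then, are a little off and sometimes report something else, mostly with a low value. They report only what shows in the picture. A call takes as long as a camera call. They do not tell look-alikes from the thing itself.
- nets.spot_in(camera, query): "location" ([x, y, z] in m, in the coordinates of the camera as it stood for that picture, good to about 4 mm: the middle of the surface that is visible of it).
- nets.spot_point(camera, query): "location" ([x, y, z] in m, in the coordinates of the camera as it stood for that picture, good to about 4 mm: a listed point, or the origin of a listed thing).
The state is a dict: "time_s": time; "joints": joint angles; "joint_vel": joint speeds; "joint_torque": joint torques, N m; "tool_pos": TCP position; "orientation": TCP orientation; "contact_force": force on the tool from outside, world axes, zero at the start; "moment": the same for the moment, N m; "gripper_width": finger opening in m.
Only numpy, scipy, OpenCV 4.12 (cv2) and the standard library are available. Lean on these libraries where they do the work, as an engineer would, in place of code of your own. Each camera call takes 0.05 s, during which the arm holds its last target.

TASK

Put the foot of the long steel pin from the pin stand down into the eye on top of the vial feeder's pusher until it is fully home, then use the pin as a handle to push the pusher back against its spring, past the click of the ratchet pawl and about a centimetre farther. Finish while holding it there: do not let go, and keep the spring's load on the pin, not on the pawl, without your fingers bearing on the pusher itself. Leave the two loose vials on the bench where they stand.

Things in the scene. Friction and masses are not known exactly. Their poses are not given: they have to be found in the camera images.
- pin_head (a point): middle of the long steel pin's grip, the part to grasp: a smooth upright cylinder 18 mm in diameter, 35 mm tall, on a round shank 10 mm in diameter, 50 mm long (whole pin 85 mm, 60 to 110 g, loose). This point is 67.5 mm above the pin's foot; z points up along the pin. It stands in one of three holes of the stand; the two other pins are only 42 mm long with flat disc heads and are not used.
- pin_foot (a point): centre of the flat lower end of the long pin's shank (the end has a chamfer 2 mm wide and 3 mm tall)
- stand: fixed grey plastic pin stand, 50 (x) x 150 (y) x 35 mm tall; origin at the centre of its underside. Three square 11.5 mm holes in a row along its y axis, 55 mm apart, 25 mm deep, so the long pin's grip spans 60 to 95 mm above the bench. The long pin may be in any hole; the short pins' heads (22 mm wide) end 52 mm above the bench.
- feeder: fixed vial feeder: aluminium base 300 (x) x 92 (y) mm; four small vials at its -x end, next the dark steel pusher block, a grey spring housing at its +x end. The pusher is pushed back along feeder +x (from vials to housing). Origin on the bench, 30 mm in +x from the eye at rest. Pawl: small plunger in a bracket 56 mm tall, 16 mm in +x and 27 mm in +y of the origin, rising to 76 mm at the click.
- eye (a point): centre of the mouth of the eye in the top of the pusher block, 46 mm above the bench; moves with the pusher, its axes are the feeder's. The eye is a round upright blind hole 13.5 mm in diameter with a 2.5 mm chamfer, 26 mm deep: a pin fully home has its foot 26 mm below this point. The block is 46 (x) x 40 (y) x 34 mm tall.
- pusher (a joint): travel of the pusher along feeder +x, m: 0 at rest, end stop at 0.060. A spring pushes it back to 0: 5 N at rest, 10 N at 0.050, a few N more while the ratchet tooth lifts the pawl. The pawl clicks in behind the tooth at 0.036; let go beyond that, the pusher returns and hangs on the pawl at about 0.036. It is to be held beyond 0.040, for example at 0.050.
- vial_a: loose amber vial with a blue cap, 22 mm in diameter, 42 mm tall, standing on the bench in the middle between stand and feeder, nearer the robot; origin at the centre of its underside
- vial_b: a second such vial, farther from the robot
Not all that is in view belongs to the job. What is shaped like the part that bears pin_head but orange is not meant.

How it is judged:
By the outcome, as a careful person would: the job done as asked, in the order asked, and still so for the second after the job is handed in, while the arm keeps its last pose, push and grip.
It also fails if it takes over 38 s, if anything falls off the work surface, if the arm or the gripper's body presses on something with over 40 N, if the wrist force passes 120 N, or if a joint passes its speed limit or range.

## Working session

There is one attempt and no reset: what is moved stays moved. The work goes in short steps, Python scripts to look and compute and a shell command to move; the robot and the scene stay as the last step left them, time stands still between calls to the robot, and variables do not carry over. Pictures are saved under pics/ and viewed, and the job is handed in when it is done.

```bash
mkdir -p pics
cat > h.py <<'E'
from cell import bot,cams,nets
import numpy as np,cv2
def toW(c,p):
    T=np.linalg.inv(c["world_to_cam"]);return (T@np.r_[p,1])[:3]
def proj(c,P):
    p=(c["world_to_cam"]@np.r_[P,1])[:3];q=c["mtx"]@np.array([p[0],-p[1],-p[2]]);return q[:2]/q[2]
def ray(c,uv,z):
    T=np.linalg.inv(c["world_to_cam"]);d=np.linalg.inv(c["mtx"])@np.array([uv[0],uv[1],1]);d=T[:3,:3]@np.array([d[0],-d[1],-d[2]]);o=T[:3,3];return o+d*(z-o[2])/d[2]
def snap(n,f):
    c=cams.get_image(n);cv2.imwrite(f"pics/{f}.png",c["img"][:,:,::-1]);return c
E
python3 - <<'E'
from h import *
np.set_printoptions(precision=4,suppress=True)
s=bot.observe();print(s["time_s"],s["tool_pos"],s["orientation"])
for n in("top","side"):
    c=snap(n,n+"1")
    for q in("pin_head","pin_foot","stand","feeder","eye","vial_a"):
        for d in nets.spot_point(n,q)[:3]: 
            w=toW(c,d["location"]);print(n,q,round(d["score"],2),w,proj(c,w).round())
E
```

```text
0.0 [0.2669 0.5916 0.214 ] [[-0.9116  0.4112 -0.001 ]
 [ 0.4112  0.9116 -0.0025]
 [-0.0001 -0.0027 -1.    ]]
top pin_head 0.66 [ 0.5166 -0.3223  0.0687] [411. 219.]
top pin_head 0.66 [ 0.601  -0.274   0.0705] [388. 181.]
top pin_head 0.5 [ 0.5175 -0.2554  0.0795] [382. 218.]
top pin_foot 0.61 [ 0.5192 -0.2558  0.0083] [376. 222.]
top pin_foot 0.58 [ 0.6045 -0.2786  0.0022] [384. 186.]
top pin_foot 0.55 [ 0.5134 -0.319  -0.001 ] [403. 225.]
top stand 0.83 [ 0.4975 -0.2044  0.0034] [353. 232.]
top feeder 0.74 [0.5255 0.2043 0.0002] [176. 220.]
top eye 0.92 [0.4995 0.2133 0.0418] [168. 229.]
top vial_a 0.63 [0.6733 0.003  0.0007] [264. 158.]
top vial_a 0.39 [ 0.449  -0.0023 -0.0021] [265. 253.]
side pin_head 0.87 [ 0.569  -0.3263  0.0704] [318. 309.]
side pin_head 0.67 [ 0.6009 -0.2747  0.0619] [327. 290.]
side pin_head 0.64 [ 0.5185 -0.2545  0.0761] [279. 282.]
side pin_foot 0.82 [ 0.5166 -0.3163 -0.002 ] [285. 339.]
side pin_foot 0.76 [ 0.5716 -0.328  -0.0015] [317. 340.]
side pin_foot 0.73 [ 0.5176 -0.2522  0.008 ] [278. 310.]
side stand 0.85 [ 0.5    -0.2015 -0.0012] [264. 297.]
side feeder 0.66 [ 0.5261  0.2123 -0.0006] [246. 192.]
side eye 0.78 [0.494  0.2134 0.0471] [233. 177.]
side eye 0.31 [ 0.5153 -0.2533  0.0074] [277. 311.]
side vial_a 0.71 [ 0.678   0.003  -0.0017] [322. 230.]
side vial_a 0.67 [ 0.445  -0.0011 -0.0021] [224. 241.]
```

View pics/top1.png

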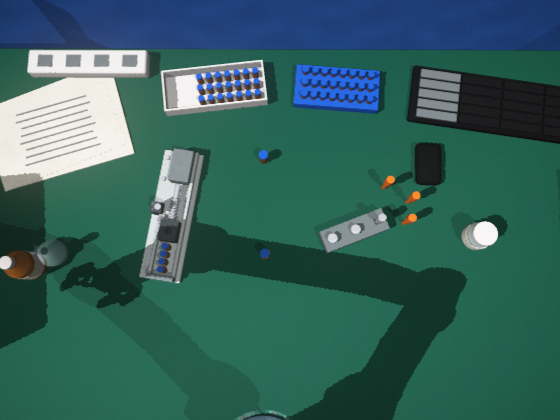

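View pics/side1.png

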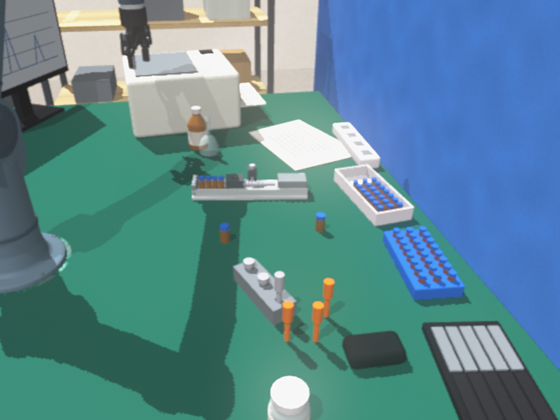

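```bash
python3 -m pendant '[-50,-30,-10,0,0,10, -100,-60,-20,0,0,20, -150,-90,-30,0,0,30, -200,-124,-40,0,0,40, -250,-155,-50,0,0,50]' 45 40
cat >> h.py <<'E'
from scipy.spatial.transform import Rotation as Ro
def rel(P,yaw):
    """tool-axes shift mm & rotvec from measured pose to TCP P with tool y at azimuth yaw, z down"""
    s=bot.observe();R=np.array(s["orientation"]);a=np.radians(yaw)
    y=np.array([np.cos(a),np.sin(a),0]);z=np.array([0,0,-1.]);T=np.c_[np.cross(y,z),y,z]
    print("t",s["time_s"],"pos",s["tool_pos"],"F",np.round(s["contact_force"],1),"w",s["gripper_width"])
    print("rel",(R.T@(np.array(P)-s["tool_pos"])*1000).round(1),np.degrees(Ro.from_matrix(R.T@T).as_rotvec()).round(2))
E
python3 - <<'E'
from h import *
np.set_printoptions(precision=4,suppress=True)
rel([.5,.24,.27],-11)
E
```

```text
time_s: 1.32
tool_pos: [0.4324, 0.3466, 0.2661]
orientation: [[-0.265, 0.964, 0.0], [0.964, 0.265, 0.001], [0.001, 0.001, -1.0]]
contact_force: [0.8, -0.6, 0.1]
gripper_width: 0.045
t 1.325 pos [0.4324 0.3466 0.2661] F [ 0.8 -0.6  0.1] w 0.044993769057528075
rel [-120.7   36.9   -3.9] [ 0.03 -0.04 26.38]
```

```bash
python3 -m pendant '[-50,15,0,0,0,10, -100,30,0,0,0,20, -120,37,-4,0,0,26, -120,37,-4,0,0,26]'
python3 - <<'E'
from h import *
np.set_printoptions(precision=4,suppress=True)
rel([.5,.24,.27],-11)
c=snap("wrist","w1")
for q in("feeder","eye"):
    for d in nets.spot_point("wrist",q)[:2]:
        w=toW(c,d["location"]);print(q,round(d["score"],2),w,proj(c,w).round())
E
```

```text
time_s: 1.82
tool_pos: [0.5011, 0.2406, 0.2701]
orientation: [[0.182, 0.983, 0.001], [0.983, -0.182, 0.0], [0.001, 0.001, -1.0]]
contact_force: [0.5, 0.1, -0.3]
gripper_width: 0.0452
t 1.825 pos [0.5011 0.2406 0.2701] F [ 0.5  0.1 -0.3] w 0.04524910267882069
rel [-0.8 -1.   0.1] [ 0.08 -0.03  0.49]
feeder 0.78 [0.524  0.2063 0.0003] [293. 192.]
eye 0.95 [0.4942 0.2132 0.0456] [271. 199.]
```

View pics/w1.png

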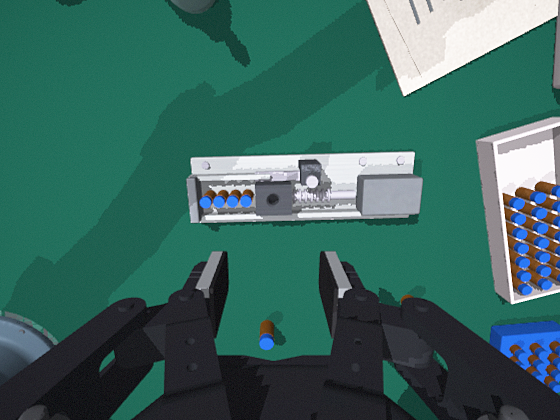

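Run:
```python
from h import *
np.set_printoptions(precision=4,suppress=True)
c=snap("wrist","w2")
I=c["img"][140:235,180:430,::-1];cv2.imwrite("pics/w2c.png",cv2.resize(I,None,fx=3.2,fy=3.2,interpolation=cv2.INTER_CUBIC))
print(ray(c,(272,199),.046))
for a,b,z in(((191,222.5),(415,218.5),.0),((191,157),(414,151.5),.012),((206,202),(246.5,200),.045)):
    d=ray(c,b,z)-ray(c,a,z);print(np.degrees(np.arctan2(d[1],d[0])),np.linalg.norm(d))
```

```text
[0.4923 0.2177 0.046 ]
-8.989181708625798 0.3232303956998912
-8.694558311931099 0.29429187934247697
-7.160155214146737 0.051604008617305276
```

View pics/w2c.png

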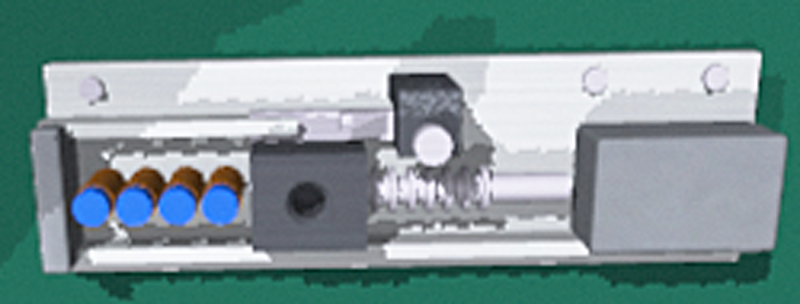

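```bash
python3 - <<'E'
from h import *
np.set_printoptions(precision=4,suppress=True)
c=cams.get_image("wrist");print(c["mtx"],[k for k in c])
for n in("wrist","top","side"):
    c=cams.get_image(n);g=c["img"]
    p=proj(c,[.4935,.2135,.046]).astype(int);print(n,p, proj(c,[.4935,.2135,.046]))
    x,y=p;I=g[y-20:y+20,x-20:x+20,::-1];cv2.imwrite(f"pics/z_{n}.png",cv2.resize(I,(400,400),interpolation=0))
    T=np.linalg.inv(c["world_to_cam"]);print(T[:3,3],T[:3,2])
c=cams.get_image("wrist")
print(ray(c,(275.2,202.4),.046))
k=lambda x,y:(180+x/3.2-.35,140+y/3.2-.35)
for a,b,z in((k(44,68),k(760,53),.012),(k(93,207),k(220,204),.045),(k(252,248),k(366,247),.046),(k(250,143),k(366,140),.046),(k(590,253),k(775,249),.05)):
    d=ray(c,b,z)-ray(c,a,z);print(np.degrees(np.arctan2(d[1],d[0])),np.linalg.norm(d))
E
cd pics; python3 -c "
import cv2,numpy as np
cv2.imwrite('zz.png',np.hstack([cv2.imread('z_top.png'),cv2.imread('z_side.png')]))"
```

```text
[[312.2751   0.     273.2192]
 [  0.     312.2751 209.1293]
 [  0.       0.       1.    ]] ['img', 'mtx', 'world_to_cam']
wrist [273 201] [273.6192 201.9936]
[0.5118 0.3145 0.428 ] [0.0514 0.2768 0.9596]
top [167 231] [167.0732 231.0907]
[ 0.3495 -0.0384  1.2002] [-0.1736  0.0112  0.9848]
side [233 177] [233.0074 177.0047]
[ 0.3716 -0.9047  0.6432] [-0.1641 -0.8323  0.5295]
[0.4959 0.2116 0.046 ]
-8.993229181815849 0.2964281062517091
-8.772189318948751 0.05058830805370126
-9.64167727320715 0.045771791244419345
-8.672030717365512 0.04517021527172787
-8.863088937217718 0.07331855587641761
```

View pics/zz.png

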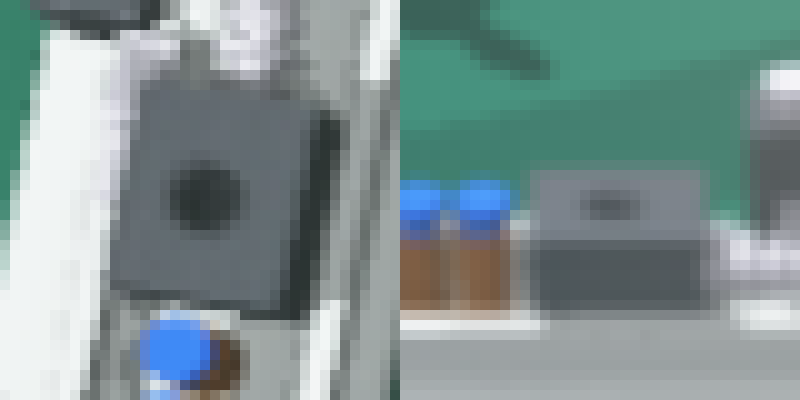

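View pics/z_wrist.png

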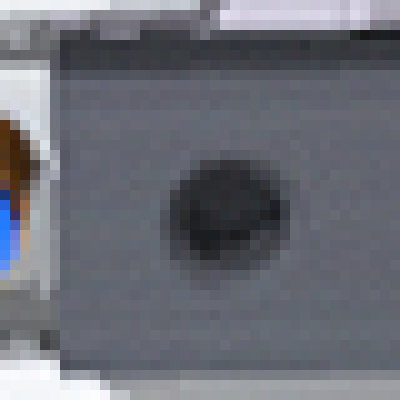

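Run:
```python
from h import *
np.set_printoptions(precision=4,suppress=True)
for n,p in(("wrist",(275.4,202.1)),("top",(167.1,230.4)),("side",(233.7,177.1))):
    c=cams.get_image(n);print(n,ray(c,p,.046))
print(bot.observe()["time_s"])
rel([.518,-.2545,.16],-9)
```

```text
wrist [0.4965 0.2116 0.046 ]
top [0.495  0.2135 0.046 ]
side [0.4952 0.2127 0.046 ]
2.425
t 2.425 pos [0.4994 0.2432 0.2694] F [-0.3 -0.5 -0.7] w 0.04507809260539729
rel [-486.4  106.8  109.4] [-0.01  0.01 -1.25]
```

```bash
python3 -m pendant '[-60,13,0,0,0,0, -120,26,0,0,0,0, -180,40,0,0,0,0, -240,53,0,0,0,0, -300,67,0,0,0,0]'
python3 - <<'E'
from h import *
rel([.52,-.225,.24],-9)
E
```

```text
time_s: 3.05
tool_pos: [0.5119, -0.0661, 0.2698]
orientation: [[0.178, 0.984, 0.001], [0.984, -0.178, 0.001], [0.001, 0.001, -1.0]]
contact_force: [1.4, -0.2, 1.0]
gripper_width: 0.0452
t 3.05 pos [ 0.51187539 -0.06612045  0.26982664] F [ 1.4 -0.2  1. ] w 0.045189475157503184
rel [-154.9   36.3   29.7] [ 0.06 -0.05 -1.26]
```

```bash
python3 -m pendant '[-60,13,5,0,0,0, -115,26,20,0,0,-1, -155,36,30,0,0,-1, -155,36,30,0,0,-1]'
python3 - <<'E'
from h import *
np.set_printoptions(precision=4,suppress=True)
c=snap("wrist","w3")
for d in nets.spot_point("wrist","pin_head")[:4]:
        w=toW(c,d["location"]);print(round(d["score"],2),w,proj(c,w).round(1))
I=c["img"]
p=proj(c,[.518,-.2545,.095]);print(p);x,y=p.astype(int)
cv2.imwrite("pics/w3c.png",cv2.resize(I[y-40:y+40,x-50:x+50,::-1],(800,600)[:2] if 0 else (750,600),interpolation=0));print(x-50,y-40)
rel([.518,-.2545,.16],-9)
E
```

```text
time_s: 3.55
tool_pos: [0.5178, -0.228, 0.2389]
orientation: [[0.169, 0.986, -0.002], [0.986, -0.169, -0.003], [-0.003, -0.001, -1.0]]
contact_force: [-0.1, -0.0, 0.6]
gripper_width: 0.0449
0.93 [ 0.6075 -0.2781  0.0687] [360.7 215.8]
0.7 [ 0.5172 -0.3202  0.0679] [286.1 262.3]
0.6 [ 0.5177 -0.2554  0.0753] [277.2 211.4]
[277.5409 216.1737]
227 176
t 3.65 pos [ 0.5197 -0.223   0.2393] F [-0.2  0.6  0.4] w 0.04493563759640141
rel [-31.4   3.5  79.3] [-0.03 -0.03 -0.33]
```

View pics/w3.png

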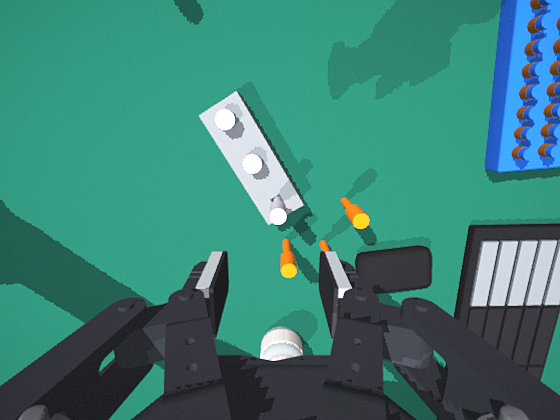

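View pics/w3c.png

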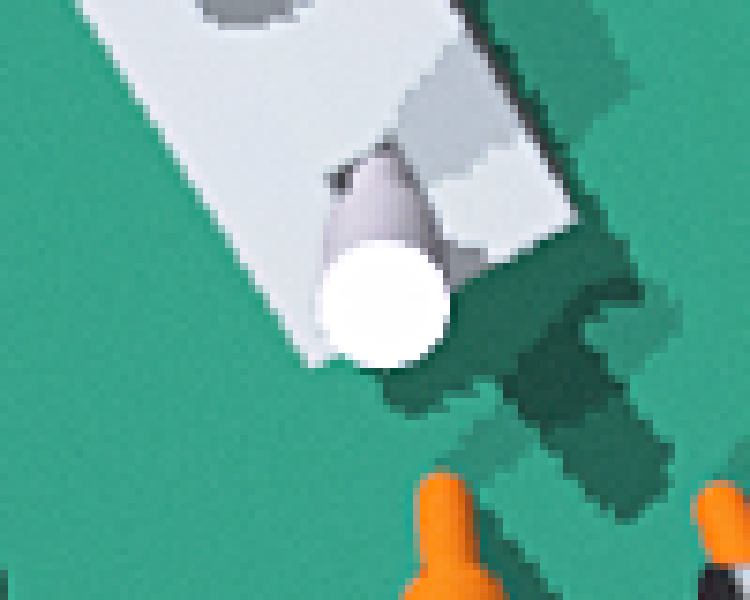

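```bash
python3 -m pendant '[-31.4,3.5,40,0,0,-0.3, -31.4,3.5,80,0,0,-0.3, -31.4,3.5,110,0,0,-0.3, -31.4,3.5,110,0,0,-0.3, -31.4,3.5,110,0,0,-0.3]'
python3 - <<'E'
from h import *
np.set_printoptions(precision=4,suppress=True)
c=snap("wrist","w4")
rel([.518,-.2545,.0725],-9)
print(proj(c,[.518,-.2545,.095]))
E
```

```text
time_s: 4.28
tool_pos: [0.5197, -0.2537, 0.1308]
orientation: [[0.154, 0.988, 0.002], [0.988, -0.154, -0.0], [0.0, 0.002, -1.0]]
contact_force: [-0.2, 0.2, 0.3]
gripper_width: 0.0452
t 4.325 pos [ 0.52   -0.2543  0.1314] F [-1.2  0.   0.1] w 0.04497611491639944
rel [-0.5 -2.1 58.9] [0.2  0.   0.12]
[269.6549 230.3057]
```

View pics/w4.png

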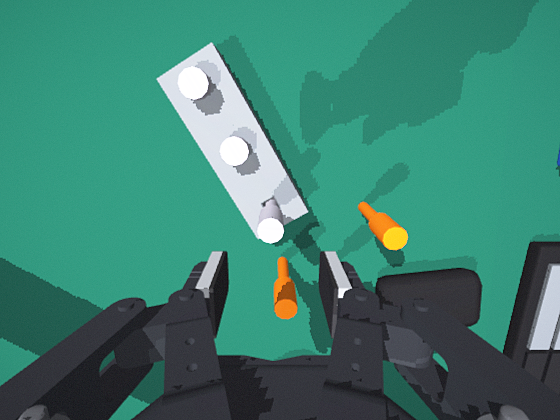

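```bash
python3 -m pendant '[-0.5,-2,25,0,0,0, -0.5,-2,45,0,0,0, -0.5,-2,58,0,0,0, -0.5,-2,58,0,0,0]'
python3 - <<'E'
from h import *
np.set_printoptions(precision=4,suppress=True)
c=snap("wrist","w5")
rel([.518,-.2545,.0725],-9)
E
```

```text
time_s: 4.82
tool_pos: [0.5154, -0.2544, 0.0706]
orientation: [[0.156, 0.988, -0.002], [0.988, -0.156, 0.001], [0.0, -0.002, -1.0]]
contact_force: [0.2, 0.3, -0.1]
gripper_width: 0.0452
t 4.875 pos [ 0.516  -0.2549  0.0713] F [0.1 0.1 0.2] w 0.04488274228092773
rel [ 0.7  1.9 -1.2] [-0.03  0.01  0.02]
```

View pics/w5.png

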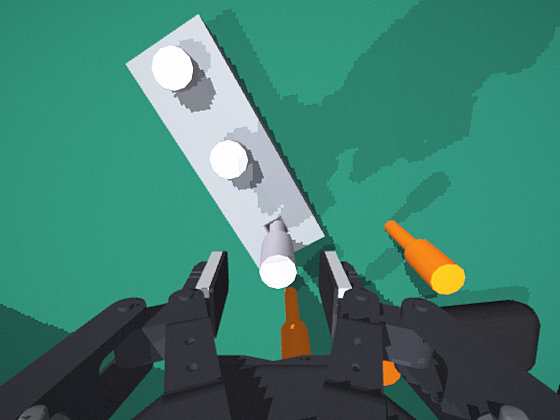

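```bash
python3 -m pendant '[0.5,1.5,-1,0,0,0, 0.5,1.5,-1,0,0,0]'
python3 -m pendant '[0,0,0,0,0,0, 0,0,0,0,0,0, 0,0,0,0,0,0, 0,0,0,0,0,0]' 10 70
python3 - <<'E'
from h import *
c=snap("wrist","w6")
rel([.518,-.2545,.0725],-9)
E
```

```text
time_s: 5.12
tool_pos: [0.5186, -0.2549, 0.0733]
orientation: [[0.156, 0.988, 0.002], [0.988, -0.156, -0.001], [-0.0, 0.002, -1.0]]
contact_force: [0.8, -0.2, 0.7]
gripper_width: 0.0449
time_s: 5.62
tool_pos: [0.518, -0.2549, 0.073]
orientation: [[0.156, 0.988, 0.001], [0.988, -0.156, -0.0], [-0.0, 0.001, -1.0]]
contact_force: [-0.2, -0.3, 4.2]
gripper_width: 0.0133
t 5.675 pos [ 0.51796791 -0.25493432  0.07299564] F [-1.  -0.6  4.6] w 0.013192190112641602
rel [ 0.4 -0.   0.5] [0.05 0.01 0.01]
```

View pics/w6.png

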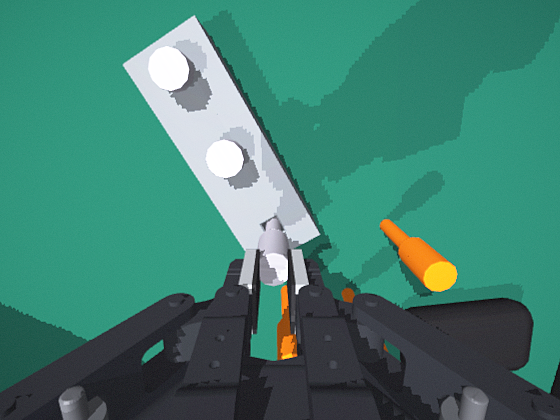

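Run:
```python
from h import *
c=cams.get_image("wrist");a=cv2.resize(c["img"][200:320,210:340,::-1],(520,480),interpolation=2)
c=cams.get_image("side");p=proj(c,[.518,-.255,.08]).astype(int);b=cv2.resize(c["img"][p[1]-40:p[1]+40,p[0]-20:p[0]+25,::-1],(270,480),interpolation=2)
cv2.imwrite("pics/w7.png",np.hstack([a,b]))
```

```text
(no output)
```

View pics/w7.png

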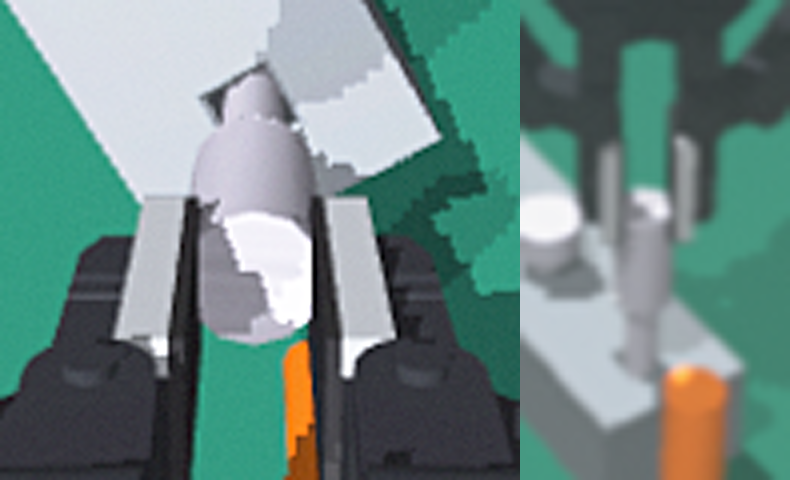

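Run:
```python
from h import *
c=cams.get_image("side");p=proj(c,[.518,-.255,.08]).astype(int)
I=c["img"][p[1]-45:p[1]+35,p[0]-50:p[0]+50,::-1];b=cv2.resize(I,None,fx=7.5,fy=7.5,interpolation=0)
for z,col in((.035,(0,0,255)),(.059,(255,0,0)),(.06,(0,255,0)),(.095,(0,255,255)),(.13,(255,0,255))):
    q=(proj(c,[.518,-.2545,z])-p+[50,45]+.5)*7.5;cv2.circle(b,tuple(q.astype(int)),4,col,-1);print(z,q)
cv2.imwrite("pics/s8.png",b)
rel([.518,-.2545,.0725],-9)
```

```text
0.035 [377.4977965  489.68241997]
0.059 [379.14501589 414.73154082]
0.06 [379.21468962 411.56128464]
0.095 [381.70761157 298.12970834]
0.13 [384.31094388 179.67430019]
t 5.825 pos [ 0.51798063 -0.25493956  0.07297706] F [0.4 0.8 4.8] w 0.013251595162041453
rel [ 0.4 -0.   0.5] [0.05 0.01 0.01]
```

View pics/s8.png

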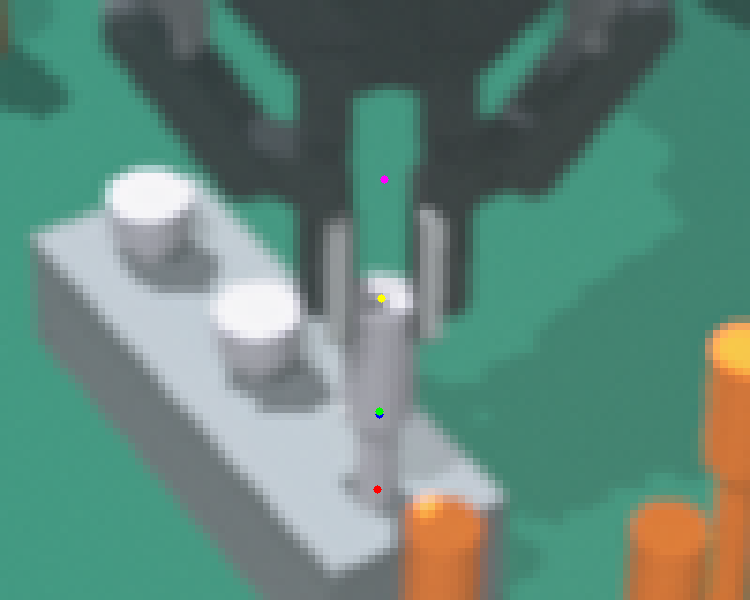

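Run:
```python
from h import *
print(bot.nose_length,[a for a in dir(bot) if a[0]!='_'])
s=bot.observe();print(s)
c=cams.get_image("wrist");R=np.array(s["orientation"]);t=np.array(s["tool_pos"])
I=c["img"][200:320,190:350,::-1];b=cv2.resize(I,None,fx=5,fy=5,interpolation=2)
for x,y,z,col in((11,-9,14,(0,0,255)),(11,9,14,(0,0,255)),(-11,-9,14,(255,0,0)),(-11,9,14,(255,0,0)),(11,-9,-5,(0,255,0)),(11,9,-5,(0,255,0)),(11,9,-12,(0,255,255))):
    q=proj(c,t+R@np.array([x,y,z])/1000);cv2.circle(b,tuple((((q+.5)-[190,200])*5).astype(int)),4,col,-1)
cv2.imwrite("pics/w9.png",b)
```

```text
0.014 ['PlanningError', 'finish_job', 'nose_length', 'observe']
{'time_s': 5.825, 'joints': array([ -9.97770494,  28.64848684,  39.57792194, 109.58120389,
       -23.50961525,  49.99403424,  32.59952994]), 'joint_vel': array([-0.00632061,  0.15827165, -0.14985784,  0.03870484,  0.06790337,
       -0.02464089,  0.00131597]), 'joint_torque': array([-8.15557293e-02, -3.34566021e+01,  7.57039905e+00, -1.77114451e+01,
       -8.45117192e-02, -2.27212328e-01, -8.17901473e-04]), 'tool_pos': array([ 0.51798063, -0.25493956,  0.07297706]), 'orientation': array([[ 1.56252627e-01,  9.87716807e-01,  7.91227663e-04],
       [ 9.87717112e-01, -1.56252451e-01, -2.80422552e-04],
       [-1.53346806e-04,  8.25325863e-04, -9.99999648e-01]]), 'contact_force': array([0.4013757 , 0.80555577, 4.81557998]), 'moment': array([ 0.05583379,  0.15008393, -0.00912707]), 'gripper_width': 0.013251595162041453}
```

View pics/w9.png

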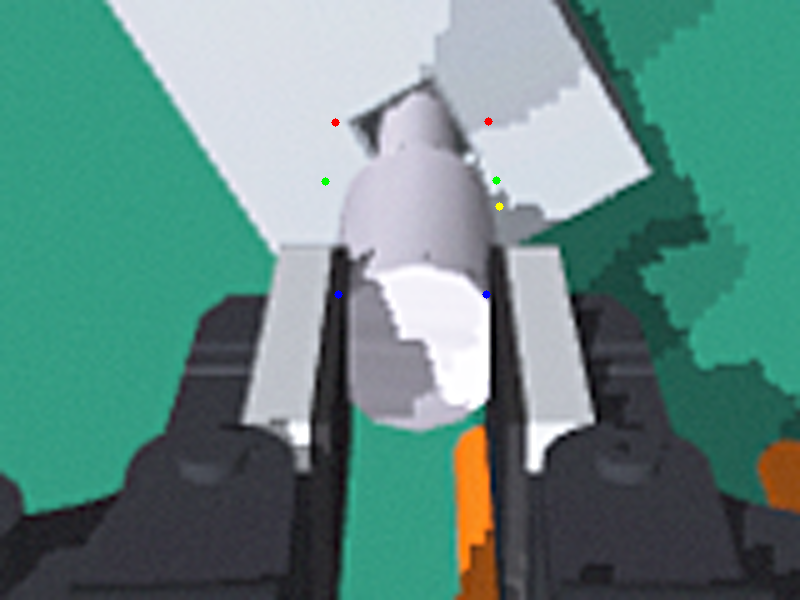

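```bash
python3 -m pendant '[0,0,0,0,0,0, 0,0,0,0,0,0]' 40 70
python3 -m pendant '[0.5,0,8,0,0,0, 0.5,0,16,0,0,0, 0.5,0,16,0,0,0]'
python3 - <<'E'
from h import *
c=snap("side","s10");p=proj(c,[.518,-.255,.08]).astype(int)
b=cv2.resize(c["img"][p[1]-45:p[1]+35,p[0]-50:p[0]+50,::-1],None,fx=5,fy=5,interpolation=2)
cv2.imwrite("pics/s10.png",b);rel([.518,-.2545,.0575],-9)
E
```

```text
time_s: 6.12
tool_pos: [0.517, -0.2541, 0.0717]
orientation: [[0.156, 0.988, -0.001], [0.988, -0.156, 0.001], [0.0, -0.001, -1.0]]
contact_force: [0.1, -0.2, 0.0]
gripper_width: 0.0398
time_s: 6.5
tool_pos: [0.5166, -0.2536, 0.0551]
orientation: [[0.156, 0.988, -0.003], [0.988, -0.156, 0.001], [0.0, -0.003, -1.0]]
contact_force: [-0.5, 0.7, 0.2]
gripper_width: 0.0402
t 6.55 pos [ 0.51703975 -0.253909    0.05565758] F [ 0.4 -1.3 -0.8] w 0.04020105847947733
rel [-0.4  1.  -1.8] [-0.09 -0.    0.02]
```

View pics/s10.png

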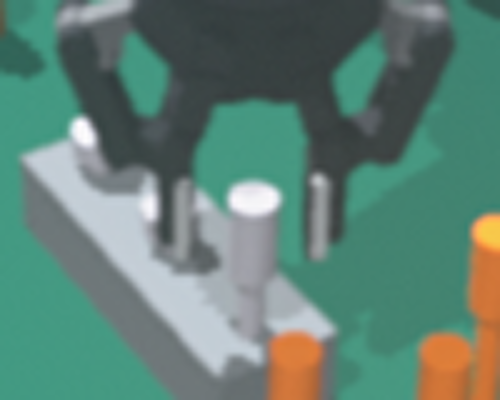

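```bash
python3 -m pendant '[0,1,-1,0,0,0, 0,1,-1,0,0,0, 0,1,-1,0,0,0, 0,1,-1,0,0,0]' 10 70
python3 - <<'E'
from h import *
c=snap("wrist","w11");a=cv2.resize(c["img"][200:320,190:350,::-1],None,fx=3,fy=3,interpolation=2)
c=cams.get_image("side");p=proj(c,[.518,-.255,.08]).astype(int)
b=cv2.resize(c["img"][p[1]-36:p[1]+36,p[0]-25:p[0]+25,::-1],None,fx=5,fy=5,interpolation=2)
cv2.imwrite("pics/s11.png",np.hstack([a,b]));rel([.518,-.2545,.0575],-9)
E
```

```text
time_s: 7.05
tool_pos: [0.5192, -0.2546, 0.058]
orientation: [[0.156, 0.988, 0.001], [0.988, -0.156, -0.0], [-0.0, 0.001, -1.0]]
contact_force: [0.1, 0.1, 2.9]
gripper_width: 0.0159
t 7.15 pos [ 0.51914854 -0.25457084  0.05796017] F [-0.9  0.4  2.1] w 0.015513736644793176
rel [-0.1 -1.1  0.5] [0.06 0.01 0.01]
```

View pics/s11.png

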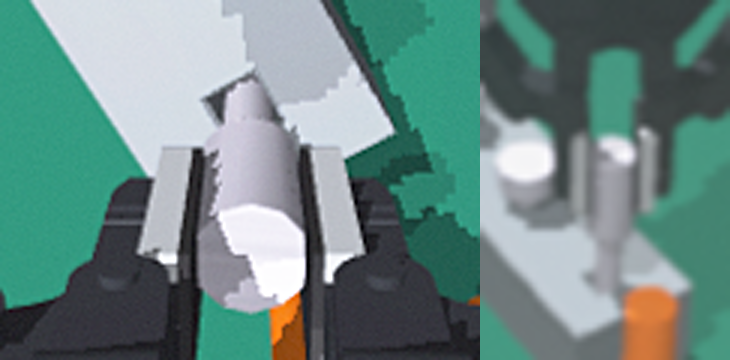

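```bash
python3 -m pendant '[0,0,0,0,0,0, 0,0,-10,0,0,0, 0,0,-25,0,0,0, 0,0,-40,0,0,0, 0,0,-40,0,0,0]' 5 100
python3 - <<'E'
from h import *
c=snap("wrist","w12");a=cv2.resize(c["img"][200:320,190:350,::-1],None,fx=3,fy=3,interpolation=2)
c=cams.get_image("side");p=proj(c,[.518,-.255,.11]).astype(int)
b=cv2.resize(c["img"][p[1]-36:p[1]+36,p[0]-25:p[0]+25,::-1],None,fx=5,fy=5,interpolation=2)
cv2.imwrite("pics/s12.png",np.hstack([a,b]));rel([.518,-.2545,.158],-9)
E
```

```text
time_s: 7.78
tool_pos: [0.52, -0.2548, 0.0994]
orientation: [[0.156, 0.988, 0.004], [0.988, -0.156, -0.001], [-0.0, 0.004, -1.0]]
contact_force: [-0.4, 0.7, -0.7]
gripper_width: 0.0146
t 7.875 pos [ 0.51877456 -0.2540456   0.09777167] F [ 0.3  0.4 -1.7] w 0.014267822092270364
rel [ -0.5  -0.7 -60.2] [ 0.02 -0.02  0.03]
```

View pics/s12.png

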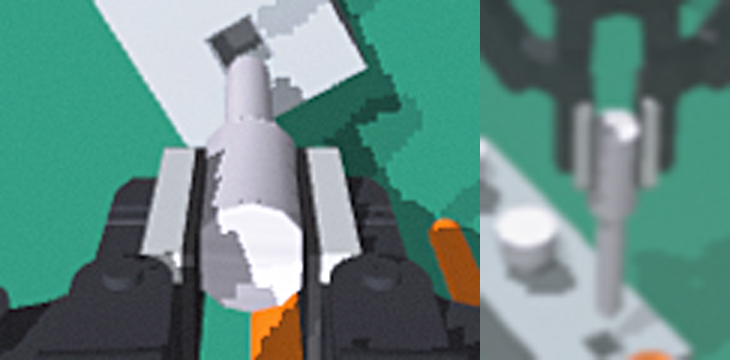

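```bash
python3 -m pendant '[0,0,-40,0,0,0, 50,-10,-62,0,0,0, 105,-22,-62,0,0,0, 160,-33,-62,0,0,0, 215,-45,-62,0,0,0]'
python3 -m pendant '[55,-12,0,0,0,0, 110,-23,0,0,0,0, 160,-34,0,0,0,0, 200,-42,0,0,0,0, 200,-42,0,0,0,0]'
python3 - <<'E'
from h import *
rel([.4956,.2126,.13],-9)
E
```

```text
time_s: 8.5
tool_pos: [0.507, -0.0331, 0.1591]
orientation: [[0.156, 0.988, -0.001], [0.988, -0.156, 0.0], [0.0, -0.001, -1.0]]
contact_force: [0.9, 0.1, -1.2]
gripper_width: 0.0148
time_s: 9.12
tool_pos: [0.4961, 0.1744, 0.1587]
orientation: [[0.148, 0.989, -0.001], [0.989, -0.148, 0.001], [0.001, -0.001, -1.0]]
contact_force: [-0.2, -0.8, -0.7]
gripper_width: 0.0144
t 9.125 pos [0.49606183 0.17435836 0.15873345] F [-0.2 -0.8 -0.7] w 0.014388476814454931
rel [37.7 -6.1 28.8] [-0.08 -0.04  0.52]
```

```bash
python3 -m pendant '[25,-4,10,0,0,0.5, 38,-6,30,0,0,0.5, 38,-6,45,0,0,0.5, 38,-6,45,0,0,0.5]'
cat > look.py <<'E'
from h import *
import sys
np.set_printoptions(precision=4,suppress=True)
n=sys.argv[1];ims=[]
s=bot.observe();t=np.array(s["tool_pos"])
for k in("side","top"):
    c=cams.get_image(k);p=proj(c,[t[0],t[1],.06]).astype(int)
    sy,sx=(40,26)
    I=c["img"][p[1]-sy:p[1]+sy,p[0]-sx-5:p[0]+sx-5,::-1];ims.append(cv2.resize(I,None,fx=7,fy=7,interpolation=0));print(k,"crop origin",p[0]-sx-5,p[1]-sy, "foot pred",proj(c,[t[0],t[1],t[2]-.048]),"eye",proj(c,[.4956,.2126,.046]))
cv2.imwrite(f"pics/{n}.png",np.hstack(ims));snap("wrist",n+"w")
rel([.4956,.2126,.115],-9)
E
python3 look.py k1
```

```text
time_s: 9.62
tool_pos: [0.4961, 0.2052, 0.1127]
orientation: [[0.166, 0.986, -0.004], [0.986, -0.167, -0.003], [-0.004, -0.003, -1.0]]
contact_force: [-0.5, -0.9, 0.1]
gripper_width: 0.0144
side crop origin 203 133 foot pred [234.1838 171.9799] eye [233.8506 177.0974]
top crop origin 138 189 foot pred [169.1063 228.8212] eye [167.5186 230.1459]
t 9.775 pos [0.4982 0.2064 0.115 ] F [ 0.4  0.2 -1. ] w 0.014879502839972468
rel [ 5.7 -3.6 -0. ] [ 0.04 -0.   -0.6 ]
```

View pics/k1.png

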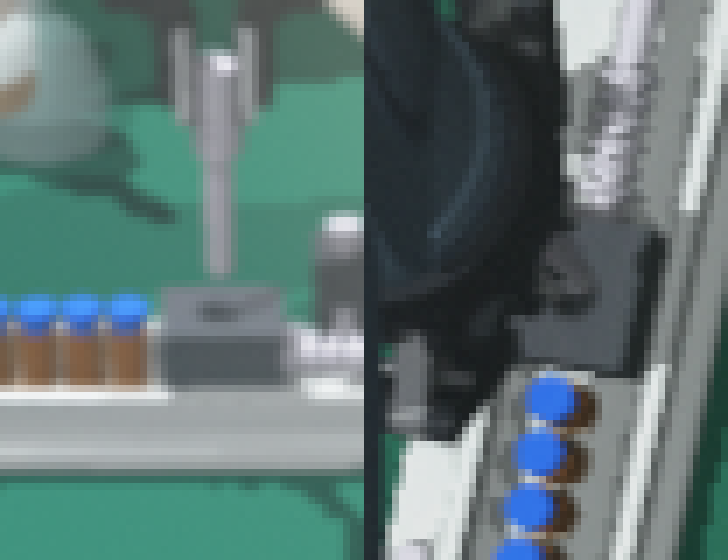

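View pics/k1w.png

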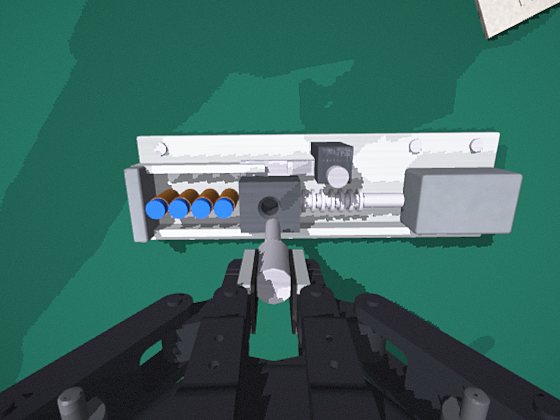

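```bash
python3 -m pendant '[5.7,-3.5,5,0,0,-0.5, 5.7,-3.5,8,0,0,-0.5, 5.7,-3.5,8,0,0,-0.5]'
python3 look.py k2
```

```text
time_s: 10.15
tool_pos: [0.4947, 0.214, 0.1062]
orientation: [[0.155, 0.988, -0.001], [0.988, -0.155, -0.0], [-0.0, -0.0, -1.0]]
contact_force: [0.9, 0.0, -0.4]
gripper_width: 0.0146
side crop origin 202 132 foot pred [233.272  172.7242] eye [233.8506 177.0974]
top crop origin 134 189 foot pred [165.6823 229.8679] eye [167.5186 230.1459]
t 10.3 pos [0.4951 0.2139 0.1066] F [-0.2  0.9  0.6] w 0.014584621588890602
rel [-1.2  0.7 -8.4] [ 0.01 -0.    0.02]
```

View pics/k2.png

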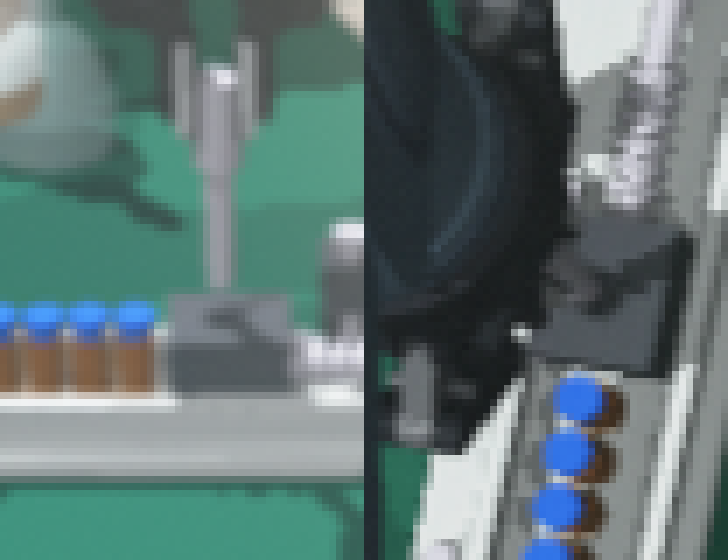

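View pics/k2w.png

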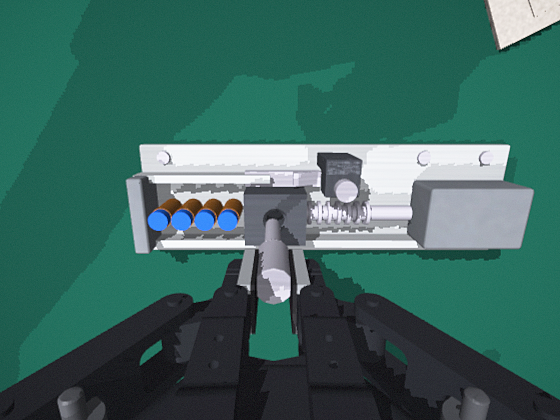

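```bash
python3 -m pendant '[-1,0.6,4,0,0,0, -1,0.6,10,0,0,0, -1,0.6,15,0,0,0, -1,0.6,18,0,0,0, -1,0.6,18,0,0,0]'
python3 look.py k3
```

```text
time_s: 10.92
tool_pos: [0.4952, 0.2126, 0.0881]
orientation: [[0.156, 0.988, -0.001], [0.988, -0.156, -0.001], [-0.001, -0.001, -1.0]]
contact_force: [1.1, -0.1, -1.1]
gripper_width: 0.0144
side crop origin 202 132 foot pred [233.7539 179.1128] eye [233.8506 177.0974]
top crop origin 135 189 foot pred [168.0601 230.6815] eye [167.5186 230.1459]
t 11.075 pos [0.4956 0.2129 0.0886] F [ 0.9 -0.6  0.2] w 0.014804011482210822
rel [ -0.3   0.  -26.4] [ 0.02 -0.01  0.02]
```

View pics/k3.png

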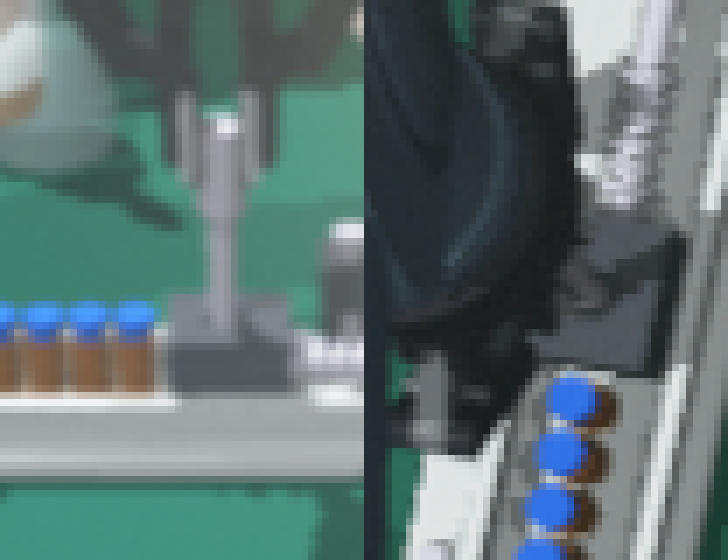

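```bash
python3 -m pendant '[-0.2,0,4,0,0,0, -0.2,0,8,0,0,0, -0.2,0,12,0,0,0, -0.2,0,15,0,0,0, -0.2,0,15,0,0,0]'
```

```text
time_s: 11.7
tool_pos: [0.4951, 0.2125, 0.0731]
orientation: [[0.156, 0.988, -0.001], [0.988, -0.156, -0.0], [-0.001, -0.001, -1.0]]
contact_force: [0.2, -0.1, -0.7]
gripper_width: 0.0144
```

```bash
python3 -m pendant '[0,0,2,0,0,0, 0,0,4,0,0,0, 0,0,4.5,0,0,0, 0,0,4.5,0,0,0]'; python3 -m pendant '[0,0,1,0,0,0, 0,0,1.5,0,0,0, 0,0,1.5,0,0,0]'
```

```text
time_s: 12.2
tool_pos: [0.4954, 0.2126, 0.0689]
orientation: [[0.156, 0.988, -0.0], [0.988, -0.156, -0.0], [-0.0, -0.0, -1.0]]
contact_force: [-0.3, 0.3, -0.9]
gripper_width: 0.0145
time_s: 12.58
tool_pos: [0.4957, 0.2128, 0.068]
orientation: [[0.156, 0.988, 0.0], [0.988, -0.156, 0.001], [0.001, 0.0, -1.0]]
contact_force: [-0.8, -0.5, 3.8]
gripper_width: 0.0145
```

```bash
python3 -m pendant '[0,0,0.6,0,0,0, 0,2,0.6,0,0,0, 0,6,0.6,0,0,0, 0,10,0.6,0,0,0, 0,10,0.6,0,0,0]'; python3 look.py k4
```

```text
time_s: 13.2
tool_pos: [0.5037, 0.2119, 0.0678]
orientation: [[0.156, 0.988, -0.004], [0.988, -0.156, 0.001], [0.0, -0.005, -1.0]]
contact_force: [-5.8, 0.8, 11.1]
gripper_width: 0.0147
side crop origin 205 132 foot pred [237.2536 185.758 ] eye [233.8506 177.0974]
top crop origin 135 185 foot pred [170.4563 228.0515] eye [167.5186 230.1459]
t 13.35 pos [0.5035 0.2119 0.0678] F [-5.9 -0.6  9.6] w 0.014412530433187904
rel [ -0.5  -8.2 -47.2] [-0.27 -0.03  0.05]
```

View pics/k4.png

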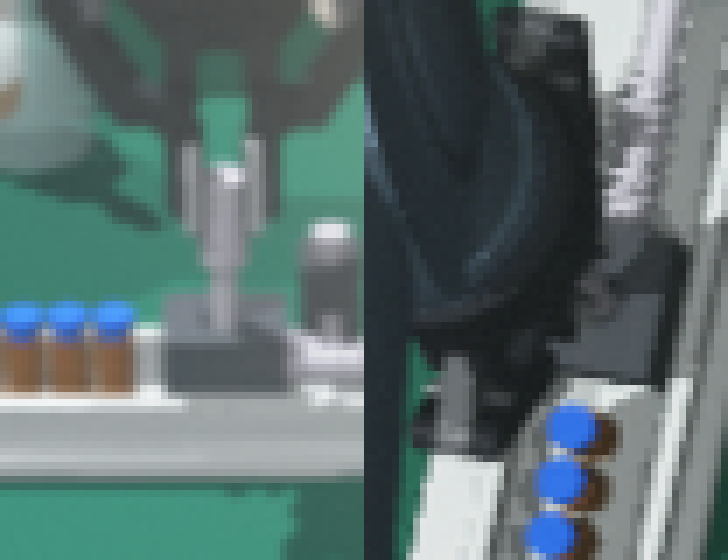

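View pics/k4w.png

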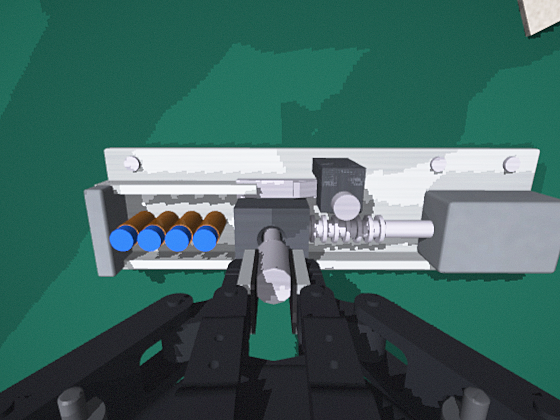

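```bash
python3 -m pendant '[0,5,0,0,0,0, 0,10,0,0,0,0, 0,15,0,0,0,0, 0,20,0,0,0,0, 0,20,0,0,0,0]'; python3 look.py k5
```

```text
time_s: 13.98
tool_pos: [0.5215, 0.2092, 0.0677]
orientation: [[0.155, 0.988, -0.009], [0.988, -0.155, 0.001], [0.0, -0.009, -1.0]]
contact_force: [-8.7, 1.1, 13.9]
gripper_width: 0.0146
side crop origin 212 132 foot pred [244.091  185.6794] eye [233.8506 177.0974]
top crop origin 137 177 foot pred [171.9419 220.2417] eye [167.5186 230.1459]
t 14.125 pos [0.5216 0.2092 0.0677] F [-8.2 -0.5 13. ] w 0.014497503516986284
rel [ -0.6 -26.6 -47.1] [-0.48 -0.01  0.08]
```

View pics/k5w.png

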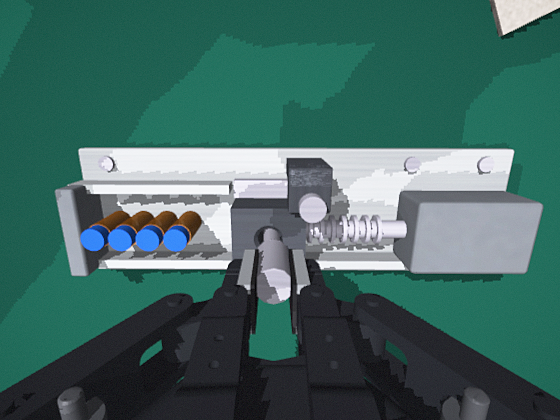

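View pics/k5.png

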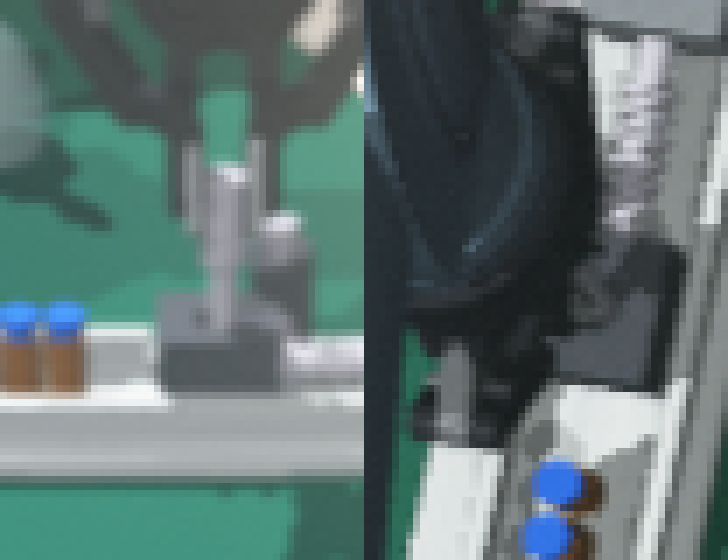

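```bash
python3 -m pendant '[0,4,0,0,0,0, 0,8,0,0,0,0, 0,12,0,0,0,0, 0,16,0,0,0,0, 0,16,0,0,0,0]'; python3 -m pendant '[0,4,0,0,0,0, 0,7,0,0,0,0, 0,9,0,0,0,0, 0,9,0,0,0,0]'; python3 look.py k6
```

```text
time_s: 14.75
tool_pos: [0.5371, 0.2064, 0.0677]
orientation: [[0.155, 0.988, -0.009], [0.988, -0.155, 0.001], [-0.0, -0.009, -1.0]]
contact_force: [-8.6, -1.1, 14.1]
gripper_width: 0.0147
time_s: 15.25
tool_pos: [0.5453, 0.2051, 0.0677]
orientation: [[0.155, 0.988, -0.011], [0.988, -0.155, 0.001], [-0.0, -0.011, -1.0]]
contact_force: [-8.8, 0.3, 15.0]
gripper_width: 0.0146
side crop origin 222 132 foot pred [253.2337 185.6392] eye [233.8506 177.0974]
top crop origin 139 166 foot pred [174.1368 209.8796] eye [167.5186 230.1459]
t 15.4 pos [0.5453 0.2051 0.0677] F [-9.8  0.2 14.1] w 0.014608217258199926
rel [ -0.4 -50.8 -46.7] [-0.6   0.02  0.07]
```

View pics/k6w.png

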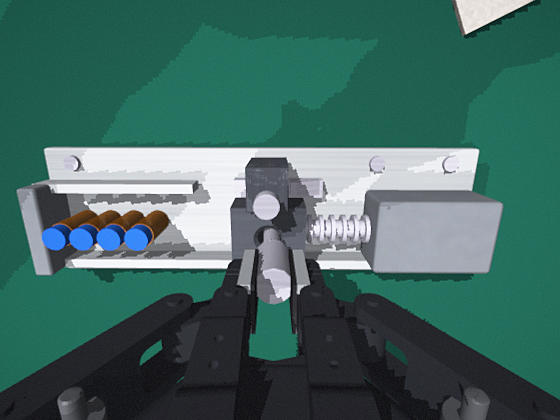

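View pics/k6.png

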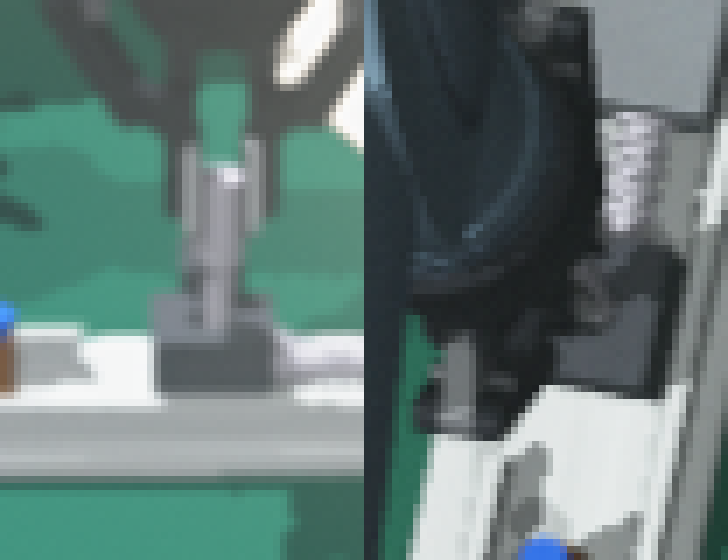

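```bash
python3 -m pendant '[0,1.5,0,0,0,0, 0,1.5,0,0,0,0, 0,1.5,0,0,0,0]'
python3 - <<'E'
from h import *
np.set_printoptions(precision=4,suppress=True)
c=cams.get_image("wrist");cv2.imwrite("pics/f1.png",cv2.resize(c["img"][140:280,190:390,::-1],None,fx=4,fy=4,interpolation=2))
c=cams.get_image("side");cv2.imwrite("pics/f2.png",cv2.resize(c["img"][130:205,190:290,::-1],None,fx=8,fy=8,interpolation=2))
a=np.radians(-9);u=np.array([np.cos(a),np.sin(a),0]);v=np.array([-np.sin(a),np.cos(a),0])
E0=np.array([.4956,.2126,.046])
w=cams.get_image("wrist")
for t in(.036,.044,.048,.052):
    E=E0+u*t
    print(t,[((proj(c,E+sx*u*.023-v*.02)-[190,130])*8).round() for sx in(-1,1)],[((proj(w,E+sx*u*.023+v*.02)-[190,140])*4).round() for sx in(-1,1)])
rel([.4956,.2126,.115],-9)
for q in("pusher","eye"):
  print(nets.spot_point("side",q)[:1])
print([toW(c,d["location"]) for d in nets.spot_point("side","eye")[:1]],[toW(w,d["location"]) for d in nets.spot_point("wrist","eye")[:1]])
for d in nets.spot_point("side","vial_a")[:3]: print(toW(c,d["location"]),d["score"])
E
```

```text
time_s: 15.78
tool_pos: [0.5465, 0.2049, 0.0677]
orientation: [[0.155, 0.988, -0.011], [0.988, -0.155, 0.001], [-0.0, -0.011, -1.0]]
contact_force: [-10.2, -1.1, 15.1]
gripper_width: 0.0147
0.036 [array([389., 406.]), array([532., 404.])] [array([ 74., 264.]), array([379., 265.])]
0.044 [array([414., 405.]), array([557., 404.])] [array([127., 264.]), array([433., 265.])]
0.048 [array([427., 405.]), array([569., 404.])] [array([153., 264.]), array([459., 265.])]
0.052 [array([439., 405.]), array([582., 404.])] [array([180., 264.]), array([486., 265.])]
t 15.925 pos [0.5466 0.2049 0.0677] F [-9.7 -1.4 14.3] w 0.015082094609662833
rel [ -0.3 -52.1 -46.7] [-0.63  0.02  0.08]Traceback (most recent call last):
  File "<stdin>", line 13, in <module>
ValueError: it knows: eye, feeder, pin_foot, pin_head, stand, vial
```

View pics/f1.png

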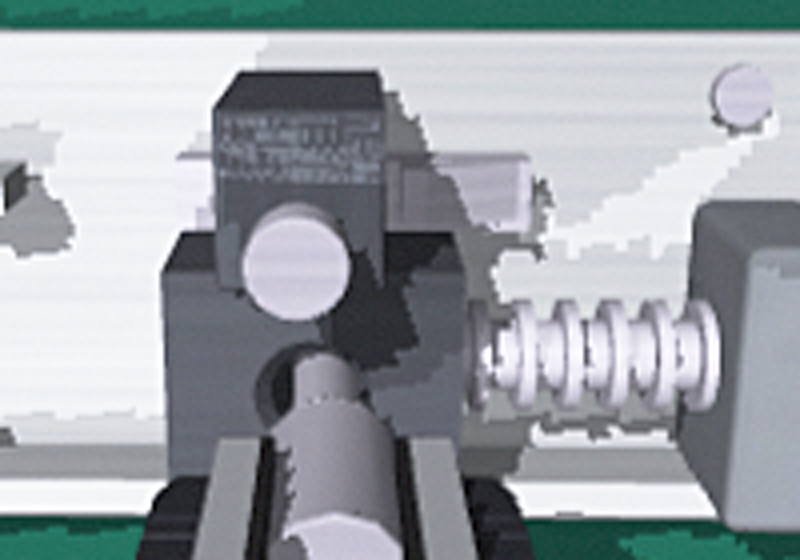

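View pics/f2.png

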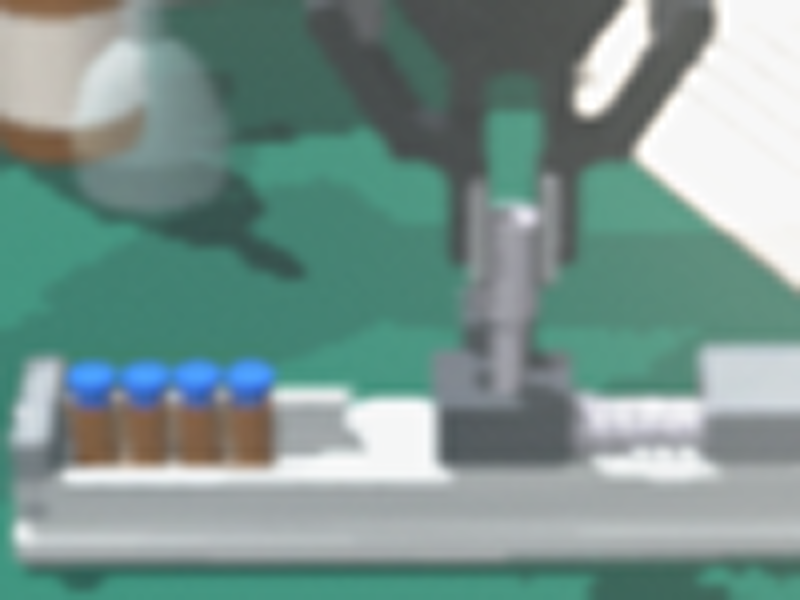

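Run:
```python
from h import *
c=cams.get_image("top")
for d in nets.spot_point("top","vial_a")[:3]: print(toW(c,d["location"]),d["score"])
s=bot.observe();print(s["time_s"],s["tool_pos"],s["contact_force"])
print(bot.finish_job())
```

```text
[ 0.67016331  0.00452242 -0.00273801] 0.57
[ 0.44672266 -0.00089874  0.00160553] 0.44
16.025 [0.5465618  0.20493764 0.06773935] [-9.97714381  0.2901621  15.55009101]
the job is handed in; nothing more can be done
None
```

I put the long pin down into the pusher's eye and used it to push the pusher back to about 49 mm, past the click at 36 mm. I handed the job in at 16 s with the pin still gripped at that position. No verdict was reported.

**Last checks**
- **Pusher travel:** the block edges put it at 48 to 49.5 mm in the wrist picture and about 50 mm in the side picture.
- **Spring load:** the wrist felt about 10 N along the spring. That matches the full spring force at that travel, so the load is on the pin and not the pawl.
- **Pin fully home:** the foot came to about 20 mm above the bench, and contact force appeared at that depth. At hand-in the pin was pressing down with about 15 N.
- **Fingers:** they sit clear above the pusher in the side picture.
- **Loose vials:** both are still where they stood, within the accuracy of the detection.

**What disagreed**
- **Fingertip position:** in the pictures the fingertips sat about 24 mm farther back than the tool frame says. My first grasp therefore held only the top of the pin's grip. I opened, went 15 mm lower and gripped again before lifting.
- **Finger opening:** the gripper reads about 14.5 mm on the 18 mm grip, which I took to be the pads giving. The pin did not visibly slip.
- **Tilt:** the tool leaned about 0.6° under the push.

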